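# Close the glaze pot's filler with the camlock coupling

## Robot

A 6-joint arm with a two-finger parallel gripper is mounted at the origin on the work surface. World frame = base frame: x ahead of the robot, y to its left, z up, the work surface at z = 0. Lengths are in m, angles in rad, forces in N, time in s.
With the tool pointing down it reaches from about 0.35 to 0.875 m from the base axis. Payload 4.2 kg.
Tool frame: the origin (TCP) lies at the very end of the fingers, on their centre line; the grasp point (between the pads) lies 19 mm behind it (r.grip_point_offset is the distance from the TCP to the grasp point, in m); z points along the fingers, y is the line along which they close (so a half turn about z gives the same grasp; the last joint's range is limited). The gripper opens to 85 mm and grips with 20 to 120 N. Pads are 22 mm wide; open, the fingers measure 114 mm over their backs; the gripper's body (76 mm by 85 mm) begins 54 mm behind the grasp point. The pads swing forward as they close: fully open they stand 13 mm farther back than shut.
Start: joints at [1.504, 0.385, 0.008, 0, -1.194, -0.259], TCP at [0.2, 0.592, 0.231] pointing down, gripper open.
Joint ranges: [-3.14, 3.14], [-1.21, 2.06], [-1.07, 1.41], [-3.16, 2.05], [-2.99, -0.16], [-3.1, 3.1]. Speed limits (rad/s): [2.79, 2.79, 3.14, 3.14, 3.14, 3.14].

## Interface

Orientations are given as a unit quaternion [w, x, y, z].
In Python, from workcell import telemetry, read_camera, camera_info, r gives the robot as it stands.
- The arm moves only by the shell command python3 -m crank 'ROWS' [FORCE]. ROWS is rows parted by semicolons, their numbers by spaces, 1 to 10 of them, each of 7 numbers: a rotation vector rx, ry, rz in rad, then dx, dy, dz in m, then the finger opening in m; each row is the pose to reach, as a shift and turn from the pose commanded when the command began, along the tool's axes at that moment; what a row does not reach only later rows make up. A row lasts 1/10 s, in which the tool goes at most 0.05 m and 0.15 rad, less where a joint would pass 70% of its speed; a pose out of reach is approached as far as the arm can. The fingers move at their own pace and stop on an object; FORCE is the grip in N (left out, the last holds). Time passes only in rows, so rows that do not move let the fingers close. It prints the time, the measured TCP pose, the force, the opening and the grip force at its end.
- telemetry.observe(): the state, without advancing time (a new reading comes with each control period).
- read_camera(name): name is "scene" or "top" or "wrist"; returns the picture (384x512x3 uint8, red, green, blue); there is no depth.
- camera_info(name): a dict with "fx", "fy", "cx", "cy" (pixels), "k1" (the pictures are not rectified: a ray, as slopes to the right and down, at radius r is drawn at 1 + k1 r^2 times it, then the intrinsics apply), "world_to_cam" (4x4, takes a point from world to camera coordinates). Camera axes: x right, y down, z forward; pixel columns grow to the right and rows downward; lengths in m; the calibration is good to about 2 mm. A picture is of the moment at which its call begins: read the wrist's pose just before it. camera_info takes no time and is no camera call; for the wrist camera it gives the pose at the moment of the call.
- r.sign_off(): hands the job in; it is judged then, once.
The state is a dict: "time_s": time; "joint_positions": joint angles; "qvel": joint speeds; "effort": joint torques, N m; "tcp_pos": TCP position; "eef_rot": TCP orientation; "ft_force": force on the tool from outside, world axes, zero at the start; "torque": the same for the moment, N m; "opening": finger opening in m; "grasp_force": force on a finger pad.
Only numpy, scipy, OpenCV 4.12 (cv2) and the standard library are available. Lean on these libraries where they do the work, as an engineer would, in place of code of your own. Each camera call takes 0.05 s, during which the arm holds its last target. There are 200 camera calls.

## Task

Put the loose camlock coupling, mouth down, on the grooved filler adaptor of the pressure pot and push it fully home against its stiff rubber seal, feeling for the stop and pressing with no more than 28 N. Then swing its two cam arms fully down, one after the other, let go, and leave the pots, jar and tools around it where they are.

Things in the scene. Friction and masses are not known exactly. Their poses are not given: they have to be found in the camera images.
- tank: Plain steel pressure pot fixed to the table, 162 mm across, standing upright; origin on its axis at the table surface, z up. On its axis stands the grooved aluminium adaptor with a black rubber seal on top, onto which the coupling goes.
- lid_top (a point): Centre of the pot's lid, 85 mm above the table. From it a 32 mm thick neck and a collar carry the adaptor on the same axis. Nothing between lid and shoulder is over 52 mm across.
- shoulder_low (a point): Point on the pot's axis 112 mm above the table. The adaptor is clamped at any height on its neck, so its flat shoulder (52 mm dia, where the coupling's mouth rests when home) lies an unmeasured u = 0 to 26 mm above this point. Above the shoulder: spigot 36 mm dia, groove (20 mm dia) from 12 to 25.5 mm, 36 mm dia to 30 mm, tapered to 27 mm dia at its top at 36 mm.
- seal_start (a point): Point on the pot's axis 166 mm above the table: lowest possible top of the rubber seal plug (22 mm dia), which stands u above it, 18 mm out of the spigot. Pushed down it slides with 7 N drag, more if fast (+0.06 N per mm/s), and stays. The coupling's roof meets it 16 mm before home, whatever u is; at home the shoulder stops the coupling hard.
- coupling: Loose aluminium camlock coupling, about 0.4 kg, upright, mouth down, closed top. Origin: centre of its mouth (underside), z up. Octagonal cup 48 mm wide, 44 mm high, bore 38 mm dia, 38 mm deep (1 mm radial play on the spigot); on top a square grip boss 30 x 30 mm (faces along x and y), 44 to 70 mm above the mouth. Cam arms on its +y side (cam_a) and -y side (cam_b). Any yaw on the pot is right.
- cam_a (a joint): Cam arm on the +y side: 0 = raised, outward and 45 degrees up; grows as it swings out and down; 1.83 = stop, fully down, outward and 60 degrees below level. Steel bar 14 x 6 mm, end pad 18 x 14 x 7 mm, reaching 60 mm from the hinge. Stays where left; 0.15 N m friction. Its inner lobe enters the groove only with the coupling within about 3 mm of home; otherwise it jams on the spigot, short of 1.68.
- cam_b (a joint): The same arm on the coupling's -y side; same values.
- cam_a_hinge (a point): Hinge of cam_a on the coupling: 26 mm from its axis on the +y side, 35.6 mm above its mouth; hinge line along the coupling's x; axes as the coupling's.
- cam_b_hinge (a point): Hinge of cam_b on the coupling: 26 mm from its axis on the -y side, 35.6 mm above its mouth; hinge line along the coupling's x; axes as the coupling's.
- cam_a_tip (a point): Middle of the end pad of cam_a, 53 mm from its hinge.
- cam_b_tip (a point): Middle of the end pad of cam_b, 53 mm from its hinge.
- mug: Bystander: unfired mug, 76 mm across, 85 mm high; origin under its centre.
- bowl: Bystander: unfired bowl, 110 mm across, 50 mm high; origin under its centre.
- gasket: Bystander: spare rubber ring lying flat, 56 mm across, 10 mm high; origin under its centre.
- brush: Bystander: brush lying on the table along its x axis.
- jar: Bystander: amber glass jar, 56 mm across, 80 mm high; origin under its centre.
- wrench: Bystander: wrench lying on the table along its x axis.
Mind the look-alikes: they are no part of the job. What is shaped like the coupling but brown or red is not meant.

How it is judged:
By the outcome, as a careful person would: the job done as asked, in the order asked, and still so for the second after the job is handed in, with the robot touching nothing.
It also fails if it takes over 72 s, if anything falls off the work surface, if the arm or the gripper's body presses on something with over 40 N, if the wrist force passes 120 N, or if a joint passes its speed limit or range.

## Working session

There is one attempt and no reset: what is moved stays moved. The work goes in short steps, Python scripts to look and compute and a shell command to move; the robot and the scene stay as the last step left them, time stands still between calls to the robot, and variables do not carry over. Pictures are saved under pics/ and viewed, at most 10 in all, crops included, and the job is handed in when it is done.

```bash
ls; mkdir -p pics
cat > h.py <<'E'
import numpy as np, cv2
from workcell import telemetry, read_camera, camera_info, r
def ray(ci,u,v):
    x=(u-ci["cx"])/ci["fx"]; y=(v-ci["cy"])/ci["fy"]
    p=np.array([x,y]); q=p.copy()
    for _ in range(20): q=p/(1+ci["k1"]*(q@q))
    T=np.array(ci["world_to_cam"]); R=T[:3,:3]; o=-R.T@T[:3,3]
    d=R.T@np.array([q[0],q[1],1]); return o,d/np.linalg.norm(d)
def onplane(ci,u,v,z):
    o,d=ray(ci,u,v); return o+d*(z-o[2])/d[2]
def proj(ci,P):
    T=np.array(ci["world_to_cam"]); c=T[:3,:3]@np.array(P)+T[:3,3]
    q=c[:2]/c[2]; q=q*(1+ci["k1"]*(q@q)); return np.array([q[0]*ci["fx"]+ci["cx"],q[1]*ci["fy"]+ci["cy"]])
def tri(rays):
    A=np.zeros((3,3));b=np.zeros(3)
    for o,d in rays:
        M=np.eye(3)-np.outer(d,d);A+=M;b+=M@o
    return np.linalg.solve(A,b)
def save(img,n): cv2.imwrite("pics/"+n,cv2.cvtColor(img,cv2.COLOR_RGB2BGR))
E
python3 - <<'E'
from h import *
s=telemetry.observe();print(s)
for n in("scene","top"):
    i=read_camera(n);np.save(n+".npy",i);save(i,n+".png");c=camera_info(n);T=np.array(c["world_to_cam"]);print(n,c["fx"],c["k1"],-T[:3,:3].T@T[:3,3],T[2,:3])
E
```

```text
pics
{'time_s': 0.0, 'joint_positions': array([ 1.50359445e+00,  3.85531861e-01,  6.59633913e-03, -4.59126917e-04,
       -1.19399965e+00, -2.58573794e-01]), 'qvel': array([-1.23103460e-03,  5.74776780e-04, -2.51225641e-04,  1.72678636e-03,
       -1.89453237e-03,  1.40768137e-05]), 'effort': array([ 1.94026499e-03, -3.92286515e+01,  1.88403636e+01,  4.18604091e+00,
       -4.63831821e-03,  1.29723432e-06]), 'tcp_pos': array([0.19984803, 0.59156019, 0.23023087]), 'eef_rot': array([ 1.08491525e-03,  9.86748757e-01, -1.62251967e-01, -1.10220058e-04]), 'ft_force': array([ 0.50735883, -0.22025224, -0.39709292]), 'torque': array([ 0.04031906, -0.03102004,  0.05032706]), 'grasp_force': 0.0, 'opening': 0.08557033427801829}
scene 455.5065053917842 0.009112477210644525 [ 0.88786574 -0.74388376  1.02481098] [-0.32035412  0.60751801 -0.72683912]
top 387.8024957779273 -0.018000518840255872 [ 0.37765872 -0.01244359  1.19387447] [ 0.07924849  0.01851155 -0.996683  ]
```

View pics/scene.png

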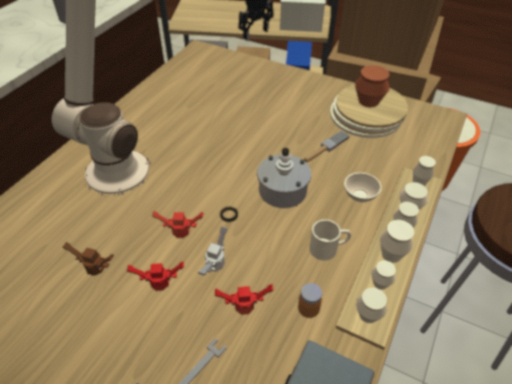

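View pics/top.png

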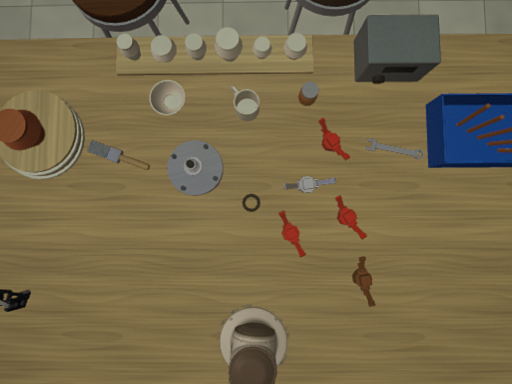

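Scene shows a silver-grey coupling at (214,255); in the top view it is at (308,184). The look-alikes are in the top view: red at (332,142), (348,217) and (291,233), brown at (364,281). Only the silver one is bare aluminium, so it fits. The pot is at (195,167) top and (284,178) scene. I'll confirm in an enlarged crop and measure.

Run:
```python
from h import *
t=np.load("top.npy");s=np.load("scene.npy")
a=cv2.resize(t[150:225,270:345],(395,395),interpolation=cv2.INTER_CUBIC);b=cv2.resize(s[215:290,175:250],(395,395),interpolation=cv2.INTER_CUBIC)
c=cv2.resize(t[130:205,155:230],(395,200*395//395),interpolation=cv2.INTER_CUBIC)
save(np.hstack([a,b]),"crop.png")
ct=camera_info("top");cs=camera_info("scene")
print("coupl top z=.06",onplane(ct,308,184,.06),"scene",onplane(cs,214,252,.06))
for p in((286,186),(334,182)):print(onplane(ct,*p,.075))
# pot: lid disc in top view
hsv=cv2.cvtColor(t,cv2.COLOR_RGB2HSV);m=((hsv[...,1]<60)&(hsv[...,2]>60)).astype(np.uint8)
m[:, :]*=1; sub=np.zeros_like(m);sub[130:205,158:232]=m[130:205,158:232]
cn=max(cv2.findContours(sub,0,1)[0],key=cv2.contourArea);print(cv2.fitEllipse(cn),cv2.boundingRect(cn))
(e,_,_)=cv2.fitEllipse(cn);print("lid",onplane(ct,*e,.085))
for z in(.166,.18,.192):print(z,onplane(ct,190.5,163.5,z),onplane(cs,285,152,z))
```

```text
coupl top z=.06 [ 0.46576671 -0.16404358  0.06      ] scene [ 0.47139817 -0.1663039   0.06      ]
[ 0.45916091 -0.09852461  0.075     ]
[ 0.46997221 -0.23704639  0.075     ]
((194.62139892578125, 167.35931396484375), (54.353981018066406, 55.1426887512207), 83.14414978027344) (167, 140, 56, 55)
lid [0.51383755 0.16499815 0.085     ]
0.166 [0.51437228 0.1631941  0.166     ] [0.51588558 0.16375255 0.166     ]
0.18 [0.5125102  0.16080185 0.18      ] [0.52194945 0.14895662 0.18      ]
0.192 [0.51091412 0.15875136 0.192     ] [0.52714706 0.13627439 0.192     ]
```

View pics/crop.png

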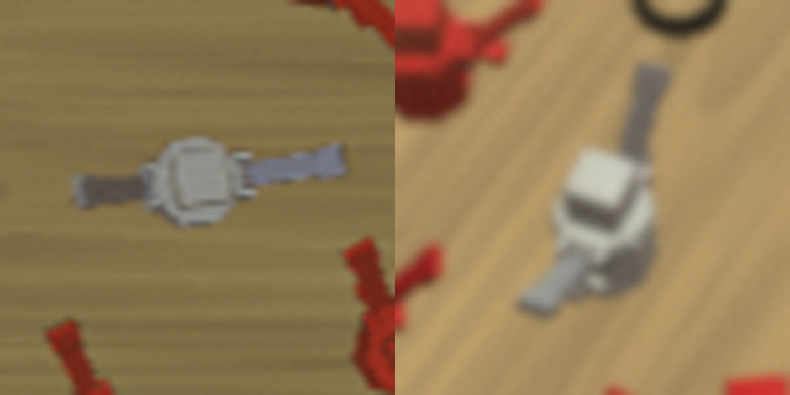

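The crop shows the bare-aluminium coupling with a square boss, crop pixel (200,177), top pixel (308,184). Both arms are raised along roughly ±y, with tip ends 139 mm apart (137 expected). This is the right one. Next I'll hover over the pot for a wrist-camera look on the way.

```bash
cat >> h.py <<'E'
from scipy.spatial.transform import Rotation as Ro
def pose(yd,tilt=None):
    "tool down with tool y along yd (2-vector); optional extra world rotation vector"
    y=np.array([yd[0],yd[1],0.]);y/=np.linalg.norm(y);z=np.array([0,0,-1.]);x=np.cross(y,z)
    R=Ro.from_matrix(np.c_[x,y,z]); return R if tilt is None else Ro.from_rotvec(tilt)*R
def plan(pos,R):
    s=telemetry.observe();q=s["eef_rot"];C=Ro.from_quat([q[1],q[2],q[3],q[0]])
    print("rows:",np.round((C.inv()*R).as_rotvec(),3),np.round(C.inv().apply(np.array(pos)-s["tcp_pos"]),4))
E
python3 - <<'E'
from h import *
plan([.50,.165,.32],pose((-.997,-.078)));plan([.468,-.165,.26],pose((-.997,-.078)))
c=camera_info("wrist");T=np.array(c["world_to_cam"]);print(-T[:3,:3].T@T[:3,3]-telemetry.observe()["tcp_pos"],T[2,:3],c["fx"])
E
```

```text
rows: [ 2.000e-03 -1.000e-03  1.167e+00] [ 0.421   0.3082 -0.089 ]
rows: [ 2.000e-03 -1.000e-03  1.167e+00] [ 0.4963  0.631  -0.0284]
[ 0.07205007 -0.02424797  0.1434186 ] [-0.28055222  0.09228699 -0.95539184] 277.8822358046786
```

```bash
python3 -m crank '0 0 0.3 0.08 0.06 -0.089 0.085; 0 0 1.167 0.421 0.308 -0.089 0.085; 0 0 1.167 0.421 0.308 -0.089 0.085; 0 0 1.167 0.421 0.308 -0.089 0.085; 0 0 1.167 0.421 0.308 -0.089 0.085; 0 0 1.167 0.421 0.308 -0.089 0.085; 0 0 1.167 0.421 0.308 -0.089 0.085; 0 0 1.167 0.421 0.308 -0.089 0.085; 0 0 1.167 0.421 0.308 -0.089 0.085; 0 0 1.167 0.421 0.308 -0.089 0.085' 100
python3 -m crank '0 0 0.35 0.06 0.12 0 0.085; 0 0 0.35 0.06 0.12 0 0.085' | tail -3
python3 - <<'E'
from h import *
plan([.51,.165,.32],pose((-.997,-.078)))
E
```

```text
time_s: 1.1
tcp_pos: [0.4793, 0.1941, 0.3161]
eef_rot: [0.0, 0.734, -0.679, -0.0]
ft_force: [1.1, 1.4, -0.9]
opening: 0.085
grasp_force: 0.0
ft_force: [-1.6, -0.2, 1.7]
opening: 0.0852
grasp_force: 0.0
rows: [ 0.004 -0.004 -0.311] [-0.0487 -0.1084 -0.0067]
```

```bash
python3 -m crank '0 0 -0.15 -0.02 -0.05 -0.007 0.085; 0 0 -0.311 -0.049 -0.108 -0.007 0.085; 0 0 -0.311 -0.049 -0.108 -0.007 0.085; 0 0 -0.311 -0.049 -0.108 -0.007 0.085; 0 0 -0.311 -0.049 -0.108 -0.007 0.085'
python3 - <<'E'
from h import *
c=camera_info("wrist");i=read_camera("wrist");np.save("w1.npy",i);np.save("w1c.npy",c,allow_pickle=True)
save(i,"w1.png")
print(proj(c,[.514,.165,.085]),proj(c,[.514,.165,.18]))
E
```

```text
time_s: 1.8
tcp_pos: [0.5089, 0.1682, 0.3221]
eef_rot: [0.001, 0.738, -0.675, -0.0]
ft_force: [-0.0, -0.0, -0.4]
opening: 0.085
grasp_force: 0.0
[256.10519346 159.17710624] [255.22016796 175.97920351]
```

View pics/w1.png

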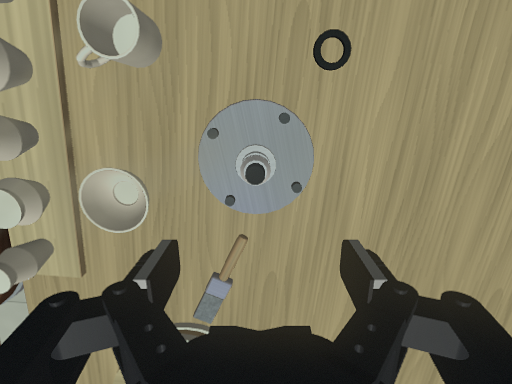

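The wrist view shows the lid disc centred near (256,156) and the black seal top near (255,174). I'll measure both and cross them with the top view.

Run:
```python
from h import *
i=np.load("w1.npy");c=np.load("w1c.npy",allow_pickle=True).item()
h=cv2.cvtColor(i,cv2.COLOR_RGB2HSV)
m=((h[...,1]<70)&(h[...,2]>60)).astype(np.uint8);sub=np.zeros_like(m);sub[92:220,190:320]=m[92:220,190:320]
cn=max(cv2.findContours(sub,0,1)[0],key=cv2.contourArea);hull=cv2.convexHull(cn);el=cv2.fitEllipse(hull);print("lid",el)
print("lid xy",onplane(c,*el[0],.085))
k=(h[...,2]<70).astype(np.uint8);sub=np.zeros_like(k);sub[155:195,235:275]=k[155:195,235:275]
cn=max(cv2.findContours(sub,0,1)[0],key=cv2.contourArea);e2=cv2.fitEllipse(cn);print("seal",e2,cv2.boundingRect(cn))
L=onplane(c,*el[0],.085)
for z in(.166,.176,.186,.192):
    p=onplane(c,*e2[0],z);T=np.array(c["world_to_cam"]);d=(T[:3,:3]@p+T[:3,3])[2];print(z,p[:2],"dia",c["fx"]*.022/d, c["fx"]*.162/(T[:3,:3]@L+T[:3,3])[2])
t=np.load("top.npy");ct=camera_info("top")
ht=t[155:172,182:200].astype(int).sum(2);print(ht)
plan([.468,-.165,.26],pose((-.997,-.078)))
```

```text
lid ((253.71754455566406, 156.57020568847656), (114.19098663330078, 121.8849105834961), 82.50727081298828)
lid xy [0.51759407 0.16166031 0.085     ]
seal ((254.90780639648438, 173.1778564453125), (18.382078170776367, 20.54430389404297), 6.440744876861572) (246, 163, 19, 21)
0.166 [0.514496   0.16538398] dia 19.87413102913935 117.28097023859657
0.176 [0.51455844 0.16296312] dia 20.56044771098195 117.28097023859657
0.186 [0.51462089 0.16054226] dia 21.295861239317837 117.28097023859657
0.192 [0.51465835 0.15908974] dia 21.762915538763547 117.28097023859657
[[342 338 342 343 345 349 348 348 349 350 343 347 349 345 343 346 348 348]
 [345 350 348 350 352 351 351 349 354 353 354 349 350 349 342 346 343 342]
 [351 354 352 353 353 350 352 372 401 422 428 432 424 407 387 351 339 339]
 [349 352 351 352 352 373 402 394 384 378 370 392 424 442 444 405 356 342]
 [349 350 347 352 364 382 348 284 291 324 319 309 346 409 448 442 416 359]
 [347 350 351 368 342 256 186 148 155 202 285 336 321 319 396 444 440 390]
 [343 341 360 368 287 150 117 116 115 126 174 283 342 308 311 380 420 438]
 [351 349 384 350 198 109 116 118 127 111 117 187 345 355 259 302 389 442]
 [354 370 403 352 178 109 123 122 128 120 116 125 283 332 263 280 337 401]
 [348 343 386 368 219 110 114 124 123 127 123 120 268 327 275 288 324 385]
 [350 368 412 393 272 130 111 122 124 119 102 135 328 379 280 291 301 368]
 [352 374 416 422 355 227 135 103 109 102 103 209 349 356 281 327 319 366]
 [344 372 414 428 416 378 282 175 135 149 223 355 383 305 278 333 327 368]
 [341 358 408 436 425 418 416 385 346 383 397 353 312 280 323 346 353 410]
 [342 346 397 435 429 413 405 391 376 369 348 313 305 341 373 339 373 442]
 [341 344 373 418 435 426 410 381 354 344 337 323 312 326 325 369 438 446]
 [338 337 341 370 411 434 431 393 367 373 395 379 328 330 378 429 450 408]]
rows: [ 0.001 -0.     0.011] [0.3283 0.0699 0.0628]
```

Run:
```python
from h import *
c=np.load("w1c.npy",allow_pickle=True).item();ct=camera_info("top");cs=camera_info("scene")
print("lid w",onplane(c,256.3,156.5,.085))
t=np.load("top.npy").astype(int).sum(2);s=np.load("scene.npy").astype(int).sum(2)
w=np.clip(240-t[156:172,184:197],0,130);ys,xs=np.mgrid[156:172,184:197];ut,vt=(w*xs).sum()/w.sum(),(w*ys).sum()/w.sum()
print(ut,vt,2*np.sqrt(w.sum()/130/np.pi));print(s[143:164,276:294])
a=ray(c,254.9,173.2);b=ray(ct,ut,vt);print(tri([a,b]))
```

```text
lid w [0.51404885 0.16124901 0.085     ]
189.7712554440447 163.51316038629048 7.19186401201246
[[410 403 407 411 420 427 431 427 423 410 402 399 398 405 417 424 430 431]
 [409 410 412 420 427 435 430 422 413 409 402 400 407 412 420 430 432 434]
 [405 410 418 422 430 432 426 417 406 397 398 401 415 422 430 430 429 432]
 [409 417 423 429 433 422 412 392 379 371 382 394 415 424 432 429 432 434]
 [412 423 430 432 425 415 385 345 316 306 323 355 392 416 429 430 433 434]
 [423 427 430 429 422 385 331 267 226 213 223 272 336 394 418 430 433 434]
 [426 430 431 425 405 350 267 192 152 145 153 193 279 361 412 430 434 436]
 [434 435 434 422 395 324 227 157 138 135 133 159 232 341 404 430 437 435]
 [434 433 428 417 389 318 213 137 124 127 125 145 226 337 407 430 438 435]
 [436 433 427 425 404 330 214 131 110 121 116 140 234 351 418 436 434 430]
 [439 432 427 428 420 351 239 146 106 112 112 156 263 378 441 444 436 428]
 [444 436 435 433 427 374 271 178 125 120 132 194 299 410 457 462 437 429]
 [445 443 435 423 415 389 324 242 202 191 213 274 366 437 470 465 451 439]
 [448 441 426 402 389 386 362 331 310 305 328 363 417 450 470 466 456 449]
 [444 437 418 385 362 362 368 373 372 376 392 410 423 437 451 459 453 453]
 [449 450 436 411 370 349 349 356 364 373 381 393 403 413 433 448 457 457]
 [461 475 488 476 420 367 329 333 342 344 357 374 394 418 448 463 461 459]
 [479 511 528 522 488 414 344 319 320 331 338 375 423 472 496 503 483 468]
 [509 536 544 546 528 474 398 345 329 332 357 411 478 520 532 531 513 481]
 [530 548 533 516 525 514 469 427 402 401 426 473 515 524 523 534 536 507]
 [536 548 504 464 472 500 508 498 485 479 500 514 511 484 487 530 551 518]]
[0.51443839 0.16531326 0.16584375]
```

```bash
python3 -m crank '0 0 0 0.05 0.011 0.01 0.085; 0 0 0 0.328 0.070 0.063 0.085; 0 0 0 0.328 0.070 0.063 0.085; 0 0 0 0.328 0.070 0.063 0.085; 0 0 0 0.328 0.070 0.063 0.085; 0 0 0 0.328 0.070 0.063 0.085; 0 0 0 0.328 0.070 0.063 0.085; 0 0 0 0.328 0.070 0.063 0.085; 0 0 0 0.328 0.070 0.063 0.085; 0 0 0 0.328 0.070 0.063 0.085'
python3 - <<'E'
from h import *
c=camera_info("wrist");i=read_camera("wrist");np.save("w2.npy",i);np.save("w2c.npy",c,allow_pickle=True)
save(i,"w2.png");s=telemetry.observe();print(s["tcp_pos"],s["eef_rot"])
print(proj(c,[.468,-.165,.07]))
E
```

```text
time_s: 2.85
tcp_pos: [0.4687, -0.1637, 0.2606]
eef_rot: [-0.0, 0.738, -0.675, 0.0]
ft_force: [-0.2, 0.7, 0.3]
opening: 0.085
grasp_force: 0.0
[ 0.46886191 -0.16337937  0.26059694] [-4.13318424e-04  7.38475104e-01 -6.74280495e-01  4.04623627e-04]
[260.7358863  168.10575526]
```

View pics/w2.png

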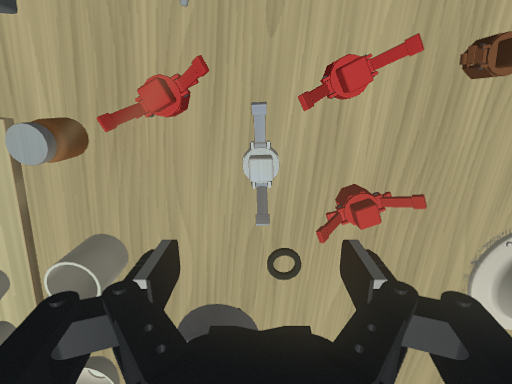

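The wrist view shows the silver coupling's boss near (261,165), with arm tips near (259,106) and (263,220). The jar, mug and gasket are well clear. Next I'll refine the boss position and yaw.

Run:
```python
from h import *
i=np.load("w2.npy");c=np.load("w2c.npy",allow_pickle=True).item()
cv2.imwrite("pics/boss.png",cv2.cvtColor(cv2.resize(i[95:235,215:305],(386,600),interpolation=cv2.INTER_CUBIC),cv2.COLOR_RGB2BGR))
h=cv2.cvtColor(i,cv2.COLOR_RGB2HSV)
m=((h[...,1]<45)&(h[...,2]>70)).astype(np.uint8);m[:95]=0;m[235:]=0;m[:,:225]=0;m[:,300:]=0
n,l,st,ce=cv2.connectedComponentsWithStats(m);print(st,ce)
ys,xs=np.nonzero(m);P=np.c_[xs,ys]
for lo,hi in((100,112),(214,228)):
    q=P[(P[:,1]>=lo)&(P[:,1]<=hi)];print(q.mean(0),onplane(c,*q.mean(0),.073))
g=i.astype(int).sum(2);print(g[150:188:2,240:284:2])
```

```text
[[     0      0    512    384 194359]
 [   243    102     36    124   2249]] [[255.44203253 191.83340108]
 [260.5095598  162.68741663]]
[258.76785714 106.9702381 ] [ 0.47682408 -0.23645513  0.073     ]
[262.29813665 219.60869565] [ 0.45986708 -0.09834063  0.073     ]
[[407 417 424 427 291 422 530 542 535 530 524 536 527 533 550 491 312 293
  420 425 445 438]
 [408 420 420 303 385 543 536 542 533 530 527 536 530 531 545 539 535 299
  290 431 446 437]
 [405 416 334 372 544 529 530 539 527 526 519 533 462 462 472 462 530 540
  321 430 450 437]
 [406 415 361 537 545 299 279 278 279 280 277 275 276 276 276 273 519 537
  454 378 453 436]
 [408 329 454 536 546 317 338 347 341 345 353 347 352 347 351 359 405 536
  541 501 452 434]
 [410 408 539 537 480 496 519 522 528 524 546 541 543 542 548 556 450 536
  536 551 447 438]
 [411 405 542 535 435 524 547 546 542 533 551 541 541 534 539 549 449 535
  537 533 441 438]
 [411 372 543 538 478 522 549 547 544 532 551 542 542 537 540 549 453 535
  537 534 441 427]
 [412 412 541 537 473 518 551 547 549 537 549 543 543 537 541 550 465 537
  539 536 437 
[... 235 characters left out ...]
1 551 547 545 543 549 481 537
  547 465 421 423]
 [411 415 415 547 539 504 554 555 551 540 553 554 547 544 541 547 479 540
  541 448 417 417]
 [411 416 405 403 542 498 556 558 553 542 551 553 548 546 542 548 484 539
  429 448 411 417]
 [408 416 407 388 495 500 556 556 554 546 552 555 549 550 545 549 496 424
  438 444 407 414]
 [409 415 404 393 404 512 551 558 554 539 550 549 543 539 524 529 467 435
  440 439 411 410]
 [405 414 400 395 404 408 382 534 502 537 531 537 534 525 591 576 422 433
  438 439 414 411]
 [406 417 404 398 409 411 400 577 445 455 455 458 457 464 562 561 421 436
  439 435 413 406]
 [403 418 401 400 411 411 422 572 443 381 323 326 360 402 553 561 426 434
  440 413 418 406]]
```

View pics/boss.png

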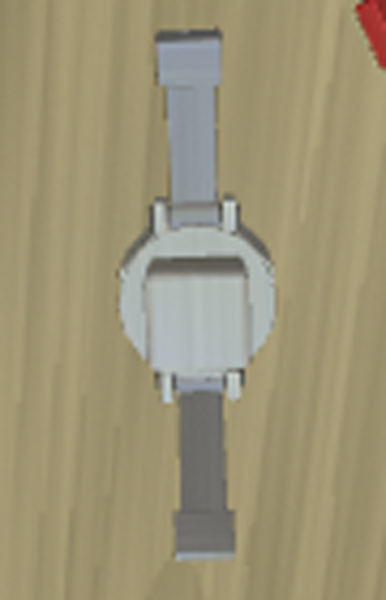

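The enlarged crop shows the boss top at roughly (261,170) in wrist pixels and the arms turned about 0.03 rad relative to the tool, so the coupling's yaw is about 0.12.

Run:
```python
from h import *
c=np.load("w2c.npy",allow_pickle=True).item();ct=camera_info("top");cs=camera_info("scene")
print(onplane(c,261.2,170.2,.07),onplane(ct,307.9,183.6,.07),onplane(cs,175+598/395*0+(598-395)/5.267,215+178/5.267,.07))
psi=.121
plan([.4670,-.1645,.14],pose((-np.cos(psi),-np.sin(psi))))
```

```text
[ 0.46719059 -0.16243039  0.07      ] [ 0.46615499 -0.16243582  0.07      ] [ 0.46940382 -0.16408422  0.07      ]
rows: [-0.001 -0.    -0.03 ] [0.0009 0.0021 0.1206]
```

```bash
python3 -m crank '0 0 -0.03 -0.0006 0.0018 0.05 0.085; 0 0 -0.03 -0.0006 0.0018 0.10 0.085; 0 0 -0.03 -0.0006 0.0018 0.14 0.085; 0 0 -0.03 -0.0006 0.0018 0.18 0.085; 0 0 -0.03 -0.0006 0.0018 0.20 0.085; 0 0 -0.03 -0.0006 0.0018 0.2135 0.085; 0 0 -0.03 -0.0006 0.0018 0.2135 0.085' && python3 -m crank '0 0 0 0 0 0 0.02; 0 0 0 0 0 0 0.02; 0 0 0 0 0 0 0.02; 0 0 0 0 0 0 0.02; 0 0 0 0 0 0 0.02; 0 0 0 0 0 0 0.02; 0 0 0 0 0 0 0.02; 0 0 0 0 0 0 0.02' 100
```

```text
time_s: 3.6
tcp_pos: [0.466, -0.1627, 0.045]
eef_rot: [0.001, 0.749, -0.663, -0.002]
ft_force: [-0.6, 0.4, -0.2]
opening: 0.0852
grasp_force: 0.0
time_s: 4.4
tcp_pos: [0.4678, -0.164, 0.0478]
eef_rot: [-0.001, 0.748, -0.664, 0.001]
ft_force: [0.6, 2.1, 6.3]
opening: 0.0278
grasp_force: 99.2
```

```bash
python3 -m crank '0 0 0 0 0 -0.02 0.02; 0 0 0 0 0 -0.06 0.02; 0 0 0 0 0 -0.10 0.02; 0 0 0 0 0 -0.14 0.02; 0 0 0 0 0 -0.18 0.02; 0 0 0 0 0 -0.21 0.02; 0 0 0 0 0 -0.235 0.02; 0 0 0 0 0 -0.235 0.02'
python3 - <<'E'
from h import *
i=read_camera("wrist");s=read_camera("scene");cs=camera_info("scene");p=telemetry.observe();u,v=proj(cs,p["tcp_pos"]).astype(int);print(u,v,p["tcp_pos"],p["eef_rot"],p["ft_force"],p["torque"])
a=cv2.resize(i[160:384,130:400],(395,328));b=cv2.resize(s[v-60:v+60,u-60:u+60],(395,395))
save(np.hstack([np.pad(a,((0,67),(0,0),(0,0))),b]),"held.png")
E
```

```text
time_s: 5.2
tcp_pos: [0.468, -0.1642, 0.2844]
eef_rot: [-0.002, 0.748, -0.664, 0.003]
ft_force: [0.2, -0.9, -3.9]
opening: 0.0276
grasp_force: 100.2
206 192 [ 0.46567295 -0.1635385   0.2798016 ] [ 1.28192342e-04  7.47643870e-01 -6.64098156e-01 -1.50586562e-03] [-0.84376059  0.74219796 -6.36381909] [-0.01190529  0.04798718  0.02963569]
```

View pics/held.png

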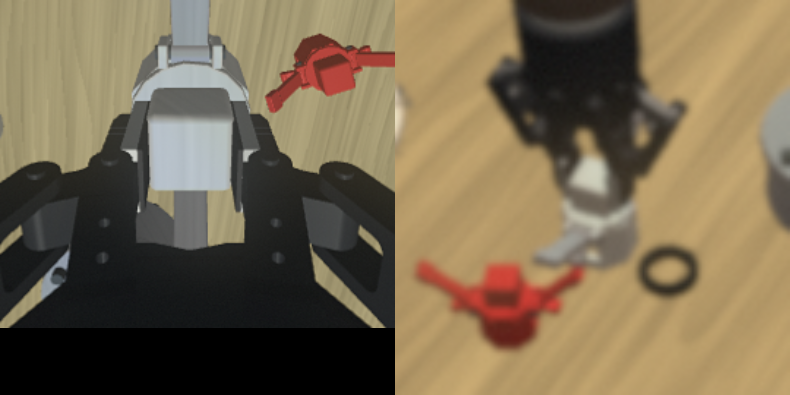

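The coupling is held by its boss, upright, with both arms still raised (boss at crop (190,140)). Now carrying it over the pot.

```bash
python3 -m crank '0 0 0 -0.03 -0.0081 0 0.02; 0 0 0 -0.075 -0.0202 0 0.02; 0 0 0 -0.12 -0.0323 0 0.02; 0 0 0 -0.165 -0.0444 0 0.02; 0 0 0 -0.21 -0.0565 0 0.02; 0 0 0 -0.25 -0.0673 0 0.02; 0 0 0 -0.285 -0.0767 0 0.02; 0 0 0 -0.31 -0.0834 0 0.02; 0 0 0 -0.3203 -0.0862 0 0.02; 0 0 0 -0.3203 -0.0862 0 0.02'
python3 - <<'E'
from h import *
A=[]
for k in range(6):
    n=("top","scene","wrist")[k%3];i=read_camera(n);np.save("o_%s.npy"%n,i);s=telemetry.observe();A.append(np.r_[s["tcp_pos"],s["ft_force"]])
A=np.array(A);print(A.round(4));m=A.mean(0);print(m.round(4),s["time_s"])
q=s["eef_rot"];C=Ro.from_quat([q[1],q[2],q[3],q[0]])
print(C.inv().apply(np.array([.5143,.1645,.257])-m[:3]),Ro.as_matrix(C).round(3))
t=np.load("o_top.npy");sc=np.load("o_scene.npy");w=np.load("o_wrist.npy")
u,v=proj(camera_info("scene"),[.514,.165,.2]).astype(int)
b=cv2.resize(sc[v-50:v+50,u-50:u+50],(395,395));a=cv2.resize(w[100:384,90:420],(395,340))
save(np.hstack([np.pad(a,((0,55),(0,0),(0,0))),b]),"over.png")
E
```

```text
time_s: 6.3
tcp_pos: [0.5135, 0.1649, 0.2786]
eef_rot: [0.002, 0.748, -0.663, -0.001]
ft_force: [-0.2, -0.2, -5.3]
opening: 0.0283
grasp_force: 100.2
[[ 5.1350e-01  1.6390e-01  2.7920e-01  1.0200e-01  3.3600e-01 -5.4752e+00]
 [ 5.1360e-01  1.6330e-01  2.7980e-01  4.8330e-01 -6.8000e-03 -4.4156e+00]
 [ 5.1380e-01  1.6310e-01  2.8040e-01  7.6590e-01 -5.3700e-02 -3.7416e+00]
 [ 5.1400e-01  1.6300e-01  2.8090e-01  4.7740e-01 -3.4880e-01 -4.6449e+00]
 [ 5.1410e-01  1.6300e-01  2.8120e-01 -3.9000e-03  6.3710e-01 -4.7013e+00]
 [ 5.1420e-01  1.6310e-01  2.8150e-01  8.4530e-01  2.5600e-01 -4.1402e+00]]
[ 0.5139  0.1632  0.2805  0.445   0.1366 -4.5198] 6.6
[-0.00120404 -0.00059261  0.02351865] [[ 0.117 -0.993 -0.   ]
 [-0.993 -0.117 -0.   ]
 [ 0.     0.    -1.   ]]
```

View pics/over.png

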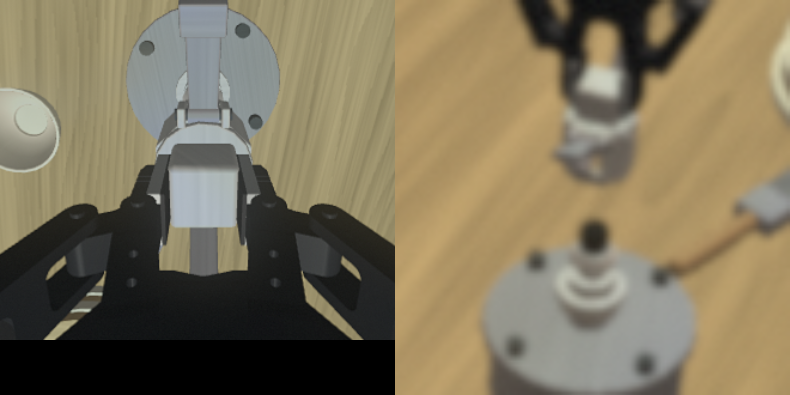

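The coupling hangs squarely above the adaptor: mouth near crop (608,180), seal near (595,225). I'll check the lateral alignment against the projected axis.

Run:
```python
from h import *
cs=camera_info("scene");sc=np.load("o_scene.npy");u0,v0=proj(cs,[.514,.165,.2]).astype(int)
f=lambda P:((proj(cs,P)-[u0-50,v0-50])*3.95).round(1)
for z in(.085,.148,.166,.235,.279,.305):print(z,f([.5143,.1645,z]),f([.5241,.1645,z]),f([.5143,.1745,z]))
g=sc.astype(int).sum(2)
y=lambda q:v0-50+int(q/3.95)
for q in(75,150,165,225,232):print(q,y(q),[(int((j-u0+50)*3.95),g[y(q),j]) for j in range(u0-11,u0+16)])
```

```text
0.085 [190.5 316.9] [202.3 321.1] [196.1 308.8]
0.148 [194.7 254.4] [206.9 258.6] [200.5 246.3]
0.166 [195.9 235.7] [208.3 239.9] [201.8 227.6]
0.235 [201.  160.5] [213.9 164.6] [207.  152.4]
0.279 [204.4 109.2] [217.7 113.4] [210.6 101.2]
0.305 [206.6  77.6] [220.   81.8] [212.8  69.6]
75 110 [(154, np.int64(437)), (158, np.int64(410)), (161, np.int64(332)), (165, np.int64(228)), (169, np.int64(160)), (173, np.int64(164)), (177, np.int64(168)), (181, np.int64(186)), (185, np.int64(304)), (189, np.int64(453)), (193, np.int64(546)), (197, np.int64(581)), (201, np.int64(586)), (205, np.int64(584)), (209, np.int64(576)), (213, np.int64(561)), (217, np.int64(526)), (221, np.int64(460)), (225, np.int64(350)), (229, np.int64(228)), (233, np.int64(132)), (237, np.int64(82)), (240, np.int64(69)), (244, np.int64(124)), (248, np.int64(196)), (252, np.int64(253)), (256, np.int64(264))]
150 129 [(154, np.int64(416)), (158, np.int64(403)), (161, np.int64(405)), (165, np.int64(405)), (169, np.int64(412)), (173, np.int64(425)), (177, np.int64(437)), (181, np.int64(447)), (185, np.int64(437)), (189,
[... 1499 characters left out ...]
64(437)), (244, np.int64(432)), (248, np.int64(432)), (252, np.int64(425)), (256, np.int64(428))]
232 150 [(154, np.int64(425)), (158, np.int64(432)), (161, np.int64(439)), (165, np.int64(444)), (169, np.int64(442)), (173, np.int64(432)), (177, np.int64(402)), (181, np.int64(330)), (185, np.int64(233)), (189, np.int64(156)), (193, np.int64(129)), (197, np.int64(134)), (201, np.int64(132)), (205, np.int64(159)), (209, np.int64(239)), (213, np.int64(346)), (217, np.int64(414)), (221, np.int64(438)), (225, np.int64(443)), (229, np.int64(444)), (233, np.int64(435)), (237, np.int64(433)), (240, np.int64(429)), (244, np.int64(429)), (248, np.int64(426)), (252, np.int64(429)), (256, np.int64(421))]
```

Aligned within about 1 mm: boss centre 206 against 206.6 projected, seal 197 against 196. Descending.

```bash
python3 -m crank '0 0 0 -0.0008 -0.0004 0.02 0.02; 0 0 0 -0.0008 -0.0004 0.04 0.02; 0 0 0 -0.0008 -0.0004 0.052 0.02; 0 0 0 -0.0008 -0.0004 0.056 0.02; 0 0 0 -0.0008 -0.0004 0.056 0.02; 0 0 0 -0.0008 -0.0004 0.056 0.02' && python3 -m crank '0 0 0 0 0 0.003 0.02; 0 0 0 0 0 0.006 0.02; 0 0 0 0 0 0.009 0.02; 0 0 0 0 0 0.012 0.02; 0 0 0 0 0 0.012 0.02'
```

```text
time_s: 7.2
tcp_pos: [0.5154, 0.1652, 0.2266]
eef_rot: [-0.001, 0.748, -0.664, 0.0]
ft_force: [-0.1, -0.5, -4.6]
opening: 0.0284
grasp_force: 100.1
time_s: 7.7
tcp_pos: [0.5144, 0.1649, 0.2129]
eef_rot: [0.001, 0.748, -0.664, -0.0]
ft_force: [-0.5, 0.1, -5.0]
opening: 0.0282
grasp_force: 100.1
```

```bash
python3 -m crank '0 0 0 0 0 0.003 0.02; 0 0 0 0 0 0.006 0.02; 0 0 0 0 0 0.009 0.02; 0 0 0 0 0 0.009 0.02' 120 && python3 -m crank '0 0 0 0 0 0.003 0.02; 0 0 0 0 0 0.006 0.02; 0 0 0 0 0 0.009 0.02; 0 0 0 0 0 0.009 0.02'
```

```text
time_s: 8.1
tcp_pos: [0.5144, 0.1649, 0.2039]
eef_rot: [0.001, 0.748, -0.664, -0.0]
ft_force: [-0.6, -0.3, -4.0]
opening: 0.0278
grasp_force: 122.9
time_s: 8.5
tcp_pos: [0.5144, 0.1649, 0.1949]
eef_rot: [0.001, 0.748, -0.664, -0.0]
ft_force: [-0.7, -0.8, -4.5]
opening: 0.0275
grasp_force: 123.0
```

```bash
python3 -m crank '0 0 0 0 0 0.002 0.02; 0 0 0 0 0 0.004 0.02; 0 0 0 0 0 0.006 0.02; 0 0 0 0 0 0.006 0.02' && python3 -m crank '0 0 0 0 0 0.002 0.02; 0 0 0 0 0 0.004 0.02; 0 0 0 0 0 0.006 0.02; 0 0 0 0 0 0.006 0.02'
```

```text
time_s: 8.9
tcp_pos: [0.5145, 0.165, 0.1891]
eef_rot: [0.0, 0.748, -0.664, -0.0]
ft_force: [-0.5, -0.1, -3.8]
opening: 0.0276
grasp_force: 123.0
time_s: 9.3
tcp_pos: [0.5145, 0.165, 0.1831]
eef_rot: [0.0, 0.748, -0.664, -0.0]
ft_force: [-0.5, -1.0, -4.9]
opening: 0.0277
grasp_force: 123.0
```

```bash
python3 -m crank '0 0 0 0 0 0.001 0.02; 0 0 0 0 0 0.002 0.02; 0 0 0 0 0 0.003 0.02; 0 0 0 0 0 0.003 0.02' | grep -E "pos|ft" && python3 -m crank '0 0 0 0 0 0.001 0.02; 0 0 0 0 0 0.002 0.02; 0 0 0 0 0 0.003 0.02; 0 0 0 0 0 0.003 0.02' | grep -E "pos|ft" && python3 -m crank '0 0 0 0 0 0.001 0.02; 0 0 0 0 0 0.002 0.02; 0 0 0 0 0 0.003 0.02; 0 0 0 0 0 0.003 0.02' | grep -E "pos|ft"
```

```text
tcp_pos: [0.5149, 0.1652, 0.1814]
ft_force: [-2.4, -0.1, 1.1]
tcp_pos: [0.5149, 0.1651, 0.1776]
ft_force: [-1.6, 0.5, 1.9]
tcp_pos: [0.5149, 0.1652, 0.1743]
ft_force: [-1.0, 0.0, 1.3]
```

The seal was met near TCP z = 0.1815, with about 6.5 N of drag. The stop is expected near 0.1655. Pressing on in small steps.

```bash
python3 -m crank '0 0 0 0 0 0.001 0.02; 0 0 0 0 0 0.002 0.02; 0 0 0 0 0 0.003 0.02; 0 0 0 0 0 0.003 0.02' | grep -E "pos|ft" && python3 -m crank '0 0 0 0 0 0.001 0.02; 0 0 0 0 0 0.002 0.02; 0 0 0 0 0 0.002 0.02' | grep -E "pos|ft"
```

```text
tcp_pos: [0.5148, 0.1651, 0.1714]
ft_force: [-0.9, -0.5, 1.2]
tcp_pos: [0.5148, 0.1651, 0.1694]
ft_force: [-0.9, 0.1, 1.3]
```

```bash
python3 -m crank '0 0 0 0 0 0.001 0.02; 0 0 0 0 0 0.001 0.02' | grep -E "pos|ft"; python3 -m crank '0 0 0 0 0 0.0005 0.02; 0 0 0 0 0 0.001 0.02; 0 0 0 0 0 0.001 0.02' | grep -E "pos|ft"
```

```text
tcp_pos: [0.5148, 0.1651, 0.1684]
ft_force: [-0.5, 0.2, 1.9]
tcp_pos: [0.5148, 0.1651, 0.1675]
ft_force: [-1.0, 0.7, 2.2]
```

```bash
for k in 1 2 3; do python3 -m crank '0 0 0 0 0 0.0005 0.02; 0 0 0 0 0 0.0005 0.02' | grep -E "pos|ft"; done
```

```text
tcp_pos: [0.5148, 0.1651, 0.167]
ft_force: [-0.2, 0.1, 1.8]
tcp_pos: [0.5148, 0.1651, 0.1665]
ft_force: [-0.3, -0.1, 1.5]
tcp_pos: [0.5148, 0.1651, 0.166]
ft_force: [-0.0, 0.3, 2.2]
```

```bash
python3 -m crank '0 0 0 0 0 0.0005 0.02; 0 0 0 0 0 0.0005 0.02' | grep -E "pos|ft";  python3 -m crank '0 0 0 0 0 0.0005 0.02; 0 0 0 0 0 0.0005 0.02' | grep -E "pos|ft"
```

```text
tcp_pos: [0.5148, 0.1651, 0.1655]
ft_force: [0.8, 0.6, 2.0]
tcp_pos: [0.5148, 0.1651, 0.1654]
ft_force: [-0.8, -0.5, 3.6]
```

```bash
python3 -m crank '0 0 0 0 0 0.0005 0.02; 0 0 0 0 0 0.0005 0.02' | grep -E "pos|ft"
```

```text
tcp_pos: [0.5148, 0.1651, 0.1653]
ft_force: [-1.5, -0.1, 6.3]
```

```bash
python3 -m crank '0 0 0 0 0 0.0005 0.02; 0 0 0 0 0 0.0005 0.02' | grep -E "pos|ft"
```

```text
tcp_pos: [0.5148, 0.1651, 0.1653]
ft_force: [-3.7, -0.2, 8.9]
```

The stop is felt at TCP z = 0.1653: hard, about 13 N, 16 mm below seal contact. One more light press, then unload and release.

```bash
python3 -m crank '0 0 0 0 0 0.0006 0.02; 0 0 0 0 0 0.0006 0.02; 0 0 0 0 0 0.0006 0.02' | grep -E "pos|ft"; python3 -m crank '0 0 0 0 0 -0.0018 0.02; 0 0 0 0 0 -0.0018 0.06; 0 0 0 0 0 -0.0018 0.06; 0 0 0 0 0 -0.0018 0.06; 0 0 0 0 0 -0.0018 0.06'; python3 -m crank '0 0 0 0 0 -0.03 0.06; 0 0 0 0 0 -0.07 0.06; 0 0 0 0 0 -0.10 0.03; 0 0 0 0 0 -0.10 0; 0 0 0 0 0 -0.10 0; 0 0 0 0 0 -0.10 0; 0 0 0 0 0 -0.10 0' 40
python3 - <<'E'
from h import *
i=read_camera("wrist");sc=read_camera("scene");np.save("a_s.npy",sc);np.save("a_w.npy",i)
u,v=proj(camera_info("scene"),[.514,.165,.16]).astype(int)
save(np.hstack([cv2.resize(i[60:300,130:390],(395,365)),cv2.resize(sc[v-46:v+46,u-50:u+50],(395,365),interpolation=cv2.INTER_CUBIC)]),"after.png")
s=telemetry.observe();print(s["tcp_pos"],s["eef_rot"],s["ft_force"],s["time_s"],s["joint_positions"])
E
```

```text
tcp_pos: [0.5148, 0.1651, 0.1653]
ft_force: [-4.3, -0.5, 11.0]
time_s: 13.9
tcp_pos: [0.5147, 0.165, 0.1649]
eef_rot: [0.0, 0.748, -0.664, -0.0]
ft_force: [-0.4, 0.6, 0.6]
opening: 0.0598
grasp_force: 0.0
time_s: 14.6
tcp_pos: [0.5141, 0.1648, 0.2637]
eef_rot: [0.001, 0.748, -0.664, -0.0]
ft_force: [0.6, -0.8, -0.4]
opening: -0.0002
grasp_force: 0.0
[0.51439928 0.16488254 0.26412267] [ 1.07709090e-03  7.47896962e-01 -6.63813904e-01 -2.73640867e-04] [-0.33787975  0.17657005  0.0381206 ] 14.7 [ 6.10491259e-01  2.18635617e-01 -1.45511505e-01 -3.42077603e-05
 -1.20887159e+00 -4.91497465e-01]
```

View pics/after.png

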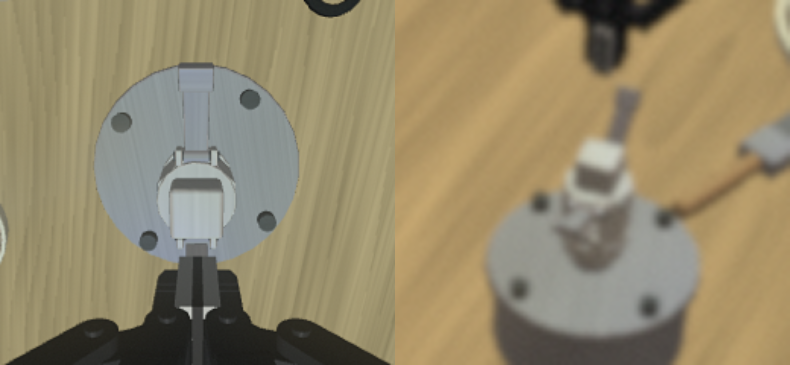

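The coupling is seated on the adaptor, upright, with both arms still raised; the boss is at left-crop (196,210). With the closed fingers vertical and 60 mm out from the axis, a straight descent from z = 0.20 to about 0.12 should swing an arm down. Starting with the -y side arm.

```bash
python3 -m crank '0 0 0 0.03 0 0 0; 0 0 0 0.06 0 0 0; 0 0 0 0.06 0 0.03 0; 0 0 0 0.06 0 0.05 0; 0 0 0 0.06 0 0.055 0; 0 0 0 0.06 0 0.055 0' | grep -E "pos|ft"; python3 -m crank '0 0 0 0 0 0.005 0; 0 0 0 0 0 0.01 0; 0 0 0 0 0 0.015 0; 0 0 0 0 0 0.02 0; 0 0 0 0 0 0.025 0; 0 0 0 0 0 0.025 0' | grep -E "time|pos|ft"
```

```text
tcp_pos: [0.5216, 0.1053, 0.2095]
ft_force: [0.7, 0.6, 0.1]
time_s: 15.9
tcp_pos: [0.5214, 0.1053, 0.1844]
ft_force: [0.4, -0.2, 0.2]
```

```bash
python3 -m crank '0 0 0 0 0 0.005 0; 0 0 0 0 0 0.01 0' | grep -E "time|pos|ft"; python3 -m crank '0 0 0 0 0 0.005 0; 0 0 0 0 0 0.01 0' | grep -E "time|pos|ft|tor"
python3 - <<'E'
from h import *
i=read_camera("wrist");c=camera_info("wrist");np.save("b_w.npy",i);np.save("b_wc.npy",c,allow_pickle=True)
s=telemetry.observe();print(s["tcp_pos"],s["ft_force"],s["torque"])
cx=np.array([.993,.119,0]);cy=np.array([-.119,.993,0]);O=np.array([.5148,.165,.1187])
for th in(45,20,0,-20,-40,-60):
    t=np.radians(th);P=O-cy*(.026+.053*np.cos(t))+[0,0,.0356+.053*np.sin(t)];print(th,proj(c,P).round())
g=i.astype(int)
d=cv2.absdiff(i,np.load("a_w.npy"))
save(cv2.resize(i[0:300,100:420],(640,600)),"push.png")
E
```

```text
time_s: 16.1
tcp_pos: [0.5224, 0.1056, 0.1756]
ft_force: [0.1, -1.9, 4.6]
time_s: 16.3
tcp_pos: [0.5224, 0.1054, 0.1656]
ft_force: [-0.2, -1.5, 5.0]
[0.52186284 0.10522373 0.16457213] [ 1.62437133 -1.26710921  3.21747234] [-0.33355927 -0.26683979 -0.00942708]
45 [260. 264.]
20 [260. 223.]
0 [260. 206.]
-20 [260. 201.]
-40 [260. 206.]
-60 [260. 217.]
```

A 5 N force while moving means the arm is swinging. Continuing down.

```bash
for k in 1 2; do :; done; python3 -m crank '0 0 0 0 0 0.005 0; 0 0 0 0 0 0.01 0; 0 0 0 0 0 0.015 0' | grep -E "pos|ft"; python3 -m crank '0 0 0 0 0 0.005 0; 0 0 0 0 0 0.01 0; 0 0 0 0 0 0.015 0' | grep -E "pos|ft";  python3 -m crank '0 0 0 0 0 0.004 0; 0 0 0 0 0 0.007 0' | grep -E "time|pos|ft"
```

```text
tcp_pos: [0.5223, 0.1052, 0.1504]
ft_force: [0.8, -2.2, 5.9]
tcp_pos: [0.5225, 0.1062, 0.1356]
ft_force: [-0.8, -0.1, 6.6]
time_s: 17.15
tcp_pos: [0.5222, 0.1059, 0.1282]
ft_force: [1.3, -2.0, 6.3]
```

```bash
python3 -m crank '0 0 0 0 0 0.002 0; 0 0 0 0 0 0.004 0' | grep -E "pos|ft"; python3 -m crank '0 0 0 0 0 0.002 0; 0 0 0 0 0 0.004 0' | grep -E "pos|ft"
```

```text
tcp_pos: [0.522, 0.1057, 0.1241]
ft_force: [0.6, -2.0, 5.5]
tcp_pos: [0.5218, 0.1055, 0.12]
ft_force: [0.3, -1.6, 4.3]
```

```bash
python3 -m crank '0 0 0 0 0 0.0015 0; 0 0 0 0 0 0.003 0' | grep -E "pos|ft"
```

```text
tcp_pos: [0.5217, 0.1054, 0.1169]
ft_force: [0.6, -1.6, 4.7]
```

```bash
python3 -m crank '0 0 0 -0.001 0 0 0; 0 0 0 -0.002 0 0 0' | grep -E "pos|ft"; python3 -m crank '0 0 0 -0.001 0 0 0; 0 0 0 -0.002 0 0 0' | grep -E "pos|ft"
```

```text
tcp_pos: [0.5214, 0.1074, 0.117]
ft_force: [0.5, -2.5, 2.6]
tcp_pos: [0.5208, 0.1089, 0.1169]
ft_force: [1.3, -5.7, 2.4]
```

```bash
python3 -m crank '0 0 0 -0.001 0 0 0; 0 0 0 -0.001 0 0 0' | grep -E "pos|ft"; python3 -m crank '0 0 0 -0.001 0 0 0; 0 0 0 -0.001 0 0 0' | grep -E "pos|ft"
```

```text
tcp_pos: [0.5207, 0.1091, 0.1169]
ft_force: [2.4, -7.5, 0.7]
tcp_pos: [0.5206, 0.1093, 0.1168]
ft_force: [2.7, -10.0, 1.7]
```

That looks like a stop: force rises with almost no motion. But the gripper body passes close to the boss, so I'll back off and check the arm angle from the wrist view.

```bash
python3 -m crank '0 0 0 0.012 0 0 0; 0 0 0 0.012 0 -0.04 0; 0 0 0 0.012 0 -0.08 0; 0 0 0 -0.02 0 -0.12 0; 0 0 0 -0.05 0 -0.147 0; 0 0 0 -0.054 0 -0.147 0; 0 0 0 -0.054 0 -0.147 0; 0 0 0 -0.054 0 -0.147 0' | grep -E "time|pos|ft"
python3 - <<'E'
from h import *
i=read_camera("wrist");c=camera_info("wrist");sc=read_camera("scene");cs=camera_info("scene");np.save("b_w.npy",i);np.save("b_wc.npy",c,allow_pickle=True)
s=telemetry.observe();print(s["tcp_pos"],s["time_s"])
cy=np.array([-.119,.993,0]);O=np.array([.5148,.165,.1187])
F=lambda P:((proj(c,P)-[130,60])*395/260).round(); u,v=proj(cs,[.514,.165,.16]).astype(int)
G=lambda P:((proj(cs,P)-[u-50,v-46])*3.95+[395,0]).round()
print("boss",F(O+[0,0,.07]),G(O+[0,0,.07]))
for th in(45,-30,-40,-50,-60):
    t=np.radians(th);P=O-cy*(.026+.060*np.cos(t))+[0,0,.0356+.060*np.sin(t)];print(th,F(P),G(P))
save(np.hstack([cv2.resize(i[60:300,130:390],(395,365),interpolation=cv2.INTER_CUBIC),cv2.resize(sc[v-46:v+46,u-50:u+50],(395,365),interpolation=cv2.INTER_CUBIC)]),"after2.png")
E
```

```text
time_s: 19.35
tcp_pos: [0.5138, 0.1647, 0.2625]
ft_force: [1.3, 0.2, -0.5]
[0.51411361 0.16421505 0.26261858] 19.45
boss [195. 214.] [597. 152.]
45 [195.  85.] [567. 204.]
-30 [195.  65.] [559. 289.]
-40 [195.  75.] [561. 292.]
-50 [195.  86.] [564. 292.]
-60 [195.  98.] [567. 290.]
```

View pics/after2.png

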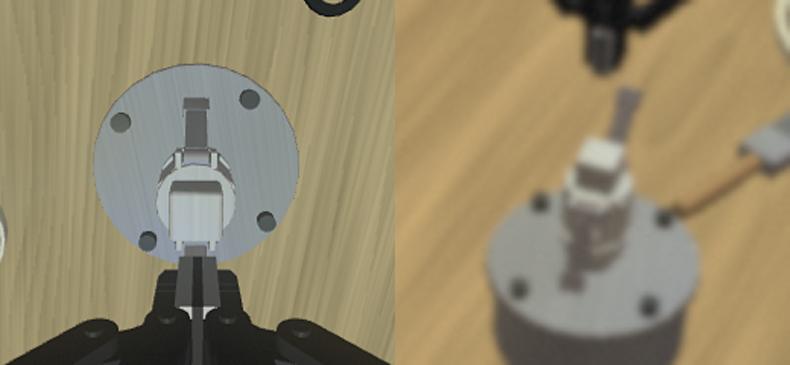

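The -y arm is fully down: its tip end sits at crop row 97, against 98 predicted for -60°. The coupling is unmoved. Now the same for the +y arm, with mirrored rows.

```bash
python3 -m crank '0 0 0 -0.03 0 0 0; 0 0 0 -0.06 0 0 0; 0 0 0 -0.06 0 0 0; 0 0 0 -0.06 0 0.03 0; 0 0 0 -0.06 0 0.05 0; 0 0 0 -0.06 0 0.055 0; 0 0 0 -0.06 0 0.06 0; 0 0 0 -0.06 0 0.065 0; 0 0 0 -0.06 0 0.07 0; 0 0 0 -0.06 0 0.075 0' | grep -E "pos|ft"; python3 -m crank '0 0 0 0 0 0.005 0; 0 0 0 0 0 0.01 0; 0 0 0 0 0 0.015 0; 0 0 0 0 0 0.02 0' | grep -E "time|pos|ft"
```

```text
tcp_pos: [0.5083, 0.2248, 0.19]
ft_force: [-0.4, -0.5, 3.3]
time_s: 20.85
tcp_pos: [0.508, 0.2251, 0.1694]
ft_force: [-0.6, 1.9, 5.0]
```

```bash
python3 -m crank '0 0 0 0 0 0.005 0; 0 0 0 0 0 0.01 0; 0 0 0 0 0 0.015 0; 0 0 0 0 0 0.02 0' | grep -E "pos|ft"; python3 -m crank '0 0 0 0 0 0.005 0; 0 0 0 0 0 0.01 0; 0 0 0 0 0 0.015 0; 0 0 0 0 0 0.02 0' | grep -E "pos|ft"
```

```text
tcp_pos: [0.508, 0.2255, 0.1494]
ft_force: [-1.3, 2.7, 7.2]
tcp_pos: [0.508, 0.2246, 0.1294]
ft_force: [0.5, 1.9, 6.6]
```

```bash
python3 -m crank '0 0 0 0 0 0.004 0; 0 0 0 0 0 0.008 0; 0 0 0 0 0 0.012 0' | grep -E "pos|ft"; python3 -m crank '0 0 0 0.001 0 0 0; 0 0 0 0.002 0 0 0; 0 0 0 0.003 0 0 0' | grep -E "pos|ft"
```

```text
tcp_pos: [0.508, 0.2253, 0.1174]
ft_force: [-2.0, 4.9, 10.5]
tcp_pos: [0.5085, 0.2232, 0.1173]
ft_force: [-1.1, 7.8, 4.8]
```

```bash
python3 -m crank '0 0 0 0.001 0 0 0; 0 0 0 0.001 0 0 0' | grep -E "pos|ft"; python3 -m crank '0 0 0 0.001 0 0 0; 0 0 0 0.001 0 0 0' | grep -E "pos|ft"
```

```text
tcp_pos: [0.5087, 0.2231, 0.1174]
ft_force: [-1.6, 8.1, 5.1]
tcp_pos: [0.509, 0.2229, 0.1174]
ft_force: [-3.0, 9.0, 3.3]
```

```bash
python3 -m crank '0 0 0 0.001 0 0 0; 0 0 0 0.002 0 0 0; 0 0 0 0.002 0 0 0' | grep -E "pos|ft"; python3 -m crank '0 0 0 -0.012 0 0 0; 0 0 0 -0.012 0 -0.04 0; 0 0 0 -0.012 0 -0.08 0; 0 0 0 -0.012 0 -0.12 0; 0 0 0 -0.04 0 -0.15 0; 0 0 0 -0.09 0 -0.15 0; 0 0 0 -0.14 0 -0.15 0; 0 0 0 -0.19 0 -0.15 0; 0 0 0 -0.19 0 -0.15 0' | grep -E "time|pos|ft"
python3 - <<'E'
from h import *
i=read_camera("wrist");c=camera_info("wrist");t=read_camera("top");ct=camera_info("top");np.save("f_w.npy",i);np.save("f_t.npy",t)
cy=np.array([-.119,.993,0]);O=np.array([.5148,.165,.1187])
for n,cc,im in(("wrist",c,i),("top",ct,t)):
    print(n,"boss",proj(cc,O+[0,0,.07]).round(1))
    for sg in(1,-1):
        for th in(45,-40,-50,-60):
            a=np.radians(th);P=O+sg*cy*(.026+.060*np.cos(a))+[0,0,.0356+.060*np.sin(a)];print(sg,th,proj(cc,P).round(1))
g=t.astype(int).sum(2);print(g[155:171,165:222])
E
```

```text
tcp_pos: [0.5093, 0.2227, 0.1175]
ft_force: [-4.3, 16.1, 2.8]
time_s: 23.85
tcp_pos: [0.484, 0.4102, 0.2635]
ft_force: [0.3, 1.0, -0.0]
wrist boss [ 258.4 -197.5]
1 45 [258.2 -63.4]
1 -40 [258.2  -6.5]
1 -50 [258.2 -12.7]
1 -60 [258.2 -20.7]
-1 45 [ 258.7 -400.5]
-1 -40 [ 258.5 -224.7]
-1 -50 [ 258.5 -201.4]
-1 -60 [ 258.4 -179.8]
top boss [188.4 162.2]
1 45 [161.8 165.1]
1 -40 [167.5 168.9]
1 -50 [170.7 168.9]
1 -60 [174.2 168.7]
-1 45 [213.9 158.5]
-1 -40 [218.3 162.5]
-1 -50 [215.9 163.2]
-1 -60 [213.2 163.8]
[[328 324 324 327 305 297 275 193 169 173 181 278 354 351 348 349 346 344
  344 345 343 348 357 373 392 403 399 381 375 351 323 339 346 350 350 346
  345 345 342 339 341 343 338 341 340 342 344 349 351 349 347 346 347 345
  325 301 315]
 [321 317 323 323 333 326 270 173 176 169 161 232 328 345 343 343 347 346
  347 341 329 364 416 420 421 425 422 390 386 421 396 359 342 347 347 345
  342 342 342 342 344 343 343 344 346 350 350 350 348 350 345 344 344 343
  318 289 293]
 [321 315 317 323 342 352 299 209 173 162 150 248 340 349 348 349 348 350
  352 337 333 374 391 394 407 420 
[... 2510 characters left out ...]
03 345 346 341 344 345 341 329 327 326 321 334 353 362 405 433
  420 395 360 347 320 299 276 261 256 253 260 252 275 383 437 364 257 230
  232 278 333 354 349 347 351 346 346 353 350 336 335 339 347 351 347 349
  346 349 344]
 [315 317 332 343 343 343 347 348 347 332 329 337 301 273 366 391 338 310
  332 393 362 294 282 297 313 314 311 336 358 386 414 424 382 269 209 203
  256 323 347 344 340 345 342 347 345 349 351 352 348 347 343 342 346 343
  343 342 339]
 [328 331 344 350 349 349 349 348 348 339 306 271 261 296 354 345 290 243
  272 367 415 417 414 419 422 421 423 423 430 427 435 405 305 216 211 241
  307 342 345 344 344 345 347 349 346 341 345 344 344 345 343 341 342 342
  339 341 332]]
```

In the top view the tip ends are at columns ~214 and ~174.5. The predictions for -60° are 213.2 and 174.2, while -50° would give 215.9 and 170.7. Both arms are fully down, the boss is in place and the robot is clear. Handing in.

```bash
python3 -c "
from workcell import r
print(r.sign_off())"
```

```text
the job is handed in; nothing more can be done
None
```

The coupling is on the filler adaptor, pushed home to a felt hard stop with about 16 N; both cam arms were then swung fully down one after the other, the gripper let go and moved clear, no bystander was knowingly touched (no final picture check of them), and the job was handed in at about 24 s.

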